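# Set a plate on edge in the toolmaker's vice for measuring

### The job

Stand the aluminium plate upright on its short undrilled edge between the open jaws of the small vice, bored end up and its sides lined up with the ends of the jaws, either broad face towards the fixed jaw. Once it stands on the vice floor, push the sliding jaw straight up against it (its knob is not needed), so that both jaws bear on the plate. Leave the other things on the table where they are.

Things in the scene. Friction and masses are not known exactly. Their poses are not given: they have to be found in the camera images.
- plate: Loose milled aluminium plate, 48 (x) x 84 (y) x 14 (z) mm, about 0.16 kg, lying flat on the granite at the start. Origin: centre of its underside as it lies, z up through the thickness, y along the length towards the bored end. Two 9 mm bores run through the thickness 11 mm from the +y end, 12 mm either side of the middle.
- plate_foot (a point): Centre of the plate's short undrilled edge face (48 x 14 mm), 42 mm from the plate's middle towards -y at mid thickness; this edge has to stand on the vice floor. Axes as plate.
- plate_head (a point): Centre of the plate's bored short edge face, 84 mm from plate_foot. Axes as plate.
- toolmaker_vice: Small ground steel vice fixed to the table, 48 (x) x 138 (y) x 42 (z) mm. Origin on its underside; y runs along the bed from the knurled knob (-y end) to the fixed jaw (+y end). Bed top (floor between the jaws) at z = 13.7 mm; fixed jaw from y = 49 to 69 mm, its top at z = 40 mm. Screw bearing block from y = -56 to -44 mm, up to z = 32 mm; knob (does not turn here) beyond it to y = -69 mm.
- toolmaker_vice_jaw (a joint): Sliding jaw of the vice, 48 mm wide, 22 mm thick along y, top at z = 40 mm. Value in m: the clear gap between the jaws is 7 mm + this value (0 to 0.020). Growing = opening towards the knob (vice -y). It slides along the bed when pushed (about 2 N of friction), and stays where left. It bears on the 14 mm plate at 0.007.
- jaw_back (a point): Middle of the sliding jaw's top rear edge (the side facing the knob), moves with the jaw; the rear face goes straight down from here to the bed, with a clear space of 44 to 64 mm along y behind it up to the bearing block, depending on how far the jaw is open. Axes as the vice.
- vice_seat (a point): Fixed point on the vice floor in the middle of the jaws' width, 7 mm (half the plate's thickness) in front of the fixed jaw's face: where plate_foot ends up when clamped. Axes as the vice.
- cap_screw_1: Bystander: cap screw standing on its head, 13 mm wide, 30 mm high, origin under it.
- cap_screw_2: Bystander: like cap_screw_1.
- ring_gauge: Bystander: steel ring, 72 mm across, 22 mm high, lying flat, origin under its centre.
- vee_block: Bystander: ground vee block, 32 x 50 x 38 mm, origin under its centre.
Mind the look-alikes: they are no part of the job. There is more than one size of the toolmaker_vice; the job needs the larger.

How it is judged (in metres and radians):
On the way, in this order (a step that is already met when the one before it is completed fails the run):
1. the plate stands upright, bored end up, on the vice floor between the jaws (angle between plate's own y axis and vertical below 0.12 rad and x of plate_foot in the frame of vice_seat between -0.01 and 0.01 m and y of plate_foot in the frame of vice_seat between -0.018 and 0.004 m and z of plate_foot in the frame of vice_seat between -0.003 and 0.004 m), for 0.2 s.
2. the sliding jaw has been closed against the standing plate (value of joint toolmaker_vice_jaw below 0.009 m and angle between plate's own y axis and vertical below 0.12 rad and x of plate_foot in the frame of vice_seat between -0.01 and 0.01 m), for 0.2 s.
At the end, for the whole second after the job is handed in: Plate upright within 0.06 rad, bored end up, foot within 3 mm of the vice floor and 10 mm of mid jaw width, face against the fixed jaw within 3 mm and 0.08 rad; sliding jaw within 2 mm of closing on it; all at rest; bystanders not moved over 30 mm (angle between plate's own y axis and vertical below 0.06 rad and angle between the z axis of plate and the y axis of toolmaker_vice, either way round below 0.08 rad and x of plate_foot in the frame of vice_seat between -0.01 and 0.01 m and y of plate_foot in the frame of vice_seat between -0.003 and 0.003 m and z of plate_foot in the frame of vice_seat between -0.003 and 0.003 m and value of joint toolmaker_vice_jaw below 0.009 m and linear speed of plate below 0.01 m/s and angular speed of plate below 0.1 rad/s); the robot touches nothing.
It fails at once if a bystander (cap screws, ring gauge, vee block) is moved by more than 30 mm or tipped (distance of any of cap_screw_1, cap_screw_2, ring_gauge, vee_block from where it was at the start of the episode above 0.03 m or angle between any of cap_screw_1, cap_screw_2, ring_gauge, vee_block's own z axis and vertical above 0.5 rad).
It also fails if it takes over 54 s, if anything falls off the work surface, if the arm or the gripper's body presses on something with over 40 N, if the wrist force passes 120 N, or if a joint passes its speed limit or range.

### The arm

A 6-joint arm with a two-finger parallel gripper is mounted at the origin on a cart in front of the work surface, level with it; the furniture and walls round the work are solid. World frame = base frame: x ahead of the robot, y to its left, z up, the work surface at z = 0. Lengths are in mm, angles in rad, forces in N, time in s.
With the tool pointing down it reaches from about 225 to 725 mm from the base axis. Payload 3.1 kg.
Tool frame: the origin (TCP) lies at the centre of the arm's flange, where the gripper is bolted on; the fingertips stand 173 mm ahead of it and the grasp point (between the pads) lies 155 mm ahead of it; z points along the fingers, y is the direction in which the jaws open and shut (so a half turn about z gives the same grasp; the last joint's range is limited). The gripper opens to 85 mm and grips with 20 to 120 N. Pads are 22 mm wide; open, the fingers measure 114 mm over their backs; the gripper's body (76 mm by 85 mm) begins 54 mm behind the grasp point. The pads swing forward as they close: fully open they stand 13 mm farther back than shut.
Start: joints at [-1.465, 0.048, 0.099, 1.622, 0, 1.443], TCP at [121.615, -510.713, 404.712] pointing down, gripper open.
Joint ranges: [-2.91, 2.91], [-0.99, 1.94], [-1.21, 1.42], [-2.12, 2.29], [-1.49, 1.47], [-3.14, 3.14]. Speed limits (rad/s): [2.79, 2.79, 3.14, 3.14, 3.14, 3.14].

### API

Orientations are given as a unit quaternion [x, y, z, w].
In Python, from cell import ctrl gives the robot as it stands.
- The arm moves only by the tool carry_out, never from a script. Its argument "targets" is a list of rows, each a list of 6 numbers: the shift along the tool's x, y, z in m, then the turn, a rotation vector about the tool's x, y, z in degrees. A call has exactly 8 rows; each row is the pose to reach, as a shift and turn from the pose measured when the call began, along the tool's axes at that moment; what a row does not reach only later rows make up. A row lasts 1/10 s, in which the tool goes at most 50 mm and 8.59 degrees, less where a joint would pass 70% of its speed; a pose out of reach is approached as far as the arm can. A call with a gripper value outside its range is refused whole. "claw" is the opening, from 0 (shut) to 1 (fully open), set as the call begins (left out, the last holds). The fingers move at their own pace and stop on an object; "squeeze" is the grip in N (left out, the last holds). Time passes only in rows, so rows that repeat a pose let the fingers close, or fill a call up. It gives the time, the measured TCP pose, the force and the opening at its end, in the units of the state.
- ctrl.sense(): the state, without advancing time (a new reading comes with each control period).
- ctrl.get_image(name): name is "scene" or "top" or "wrist"; returns a dict with "frame" (420x560x3 uint8, red, green, blue), "z_map" (420x560 float32, mm along the optical axis (not along the pixel's ray), 0 where there is no reading), "vfov" (degrees; the focal length in pixels is half the picture's height over the tangent of half this angle, whatever the lens; pixels are square), "cx", "cy" (the principal point, pixels), "dist_coeffs" ([k1, k2, p1, p2, k3] as OpenCV has them; the pictures are not rectified), "R" (3x3) and "t" (3): a world point X has camera coordinates R X + t; the wrist camera has in their place "hand_eye" (4x4, takes a point from camera to tool coordinates, whose origin is the TCP and whose axes are the flange's). Camera axes: x right, y down, z forward; pixel columns grow to the right and rows downward; lengths in mm; the calibration is good to about 2 mm. A picture is of the moment at which its call begins: read the wrist's pose just before it.
- ctrl.job_done(): hands the job in, once; it reports no verdict.
The state is a dict: "t": time; "q": joint angles; "qvel": joint speeds; "effort": joint torques, N m; "tool_pos": TCP position; "eef_rot": TCP orientation; "contact_force": force on the tool from outside, world axes, zero at the start; "wrist_torque": the same for the moment, N m; "grip_width": finger opening in mm.
Only numpy, scipy, OpenCV 4.12 (cv2) and the standard library are available. Lean on these libraries where they do the work, as an engineer would, in place of code of your own. Each camera call takes 0.05 s, during which the arm holds its last target. There are 200 camera calls.

## Working session

There is one attempt and no reset: what is moved stays moved. The work goes in short steps, Python scripts to look and compute and a tool call to move; the robot and the scene stay as the last step left them, time stands still between calls to the robot, and variables do not carry over. Pictures are saved under pics/ and viewed, about 8 in all and at most 12, crops included, and the job is handed in when it is done.

Besides the shell and the picture viewer there is one more tool, called after ">>>" by a JSON object that holds its "api" and its "payload". carry_out: Moves the arm, as the interface text tells. Its arguments: {"type":"object","properties":{"targets":{"type":"array"},"claw":{"type":"number"},"squeeze":{"type":"number"}},"required":["targets"]}

```bash
ls; mkdir -p pics; cat > h.py <<'E'
import numpy as np, cv2, pickle
from cell import ctrl
from scipy.spatial.transform import Rotation as Ro
def grab(name):
    s=ctrl.sense(); im=ctrl.get_image(name); im['s']=s
    f=210/np.tan(np.radians(im['vfov'])/2)
    im['K']=np.array([[f,0,im['cx']],[0,f,im['cy']],[0,0,1.]])
    if 'R' in im: R=np.array(im['R']);t=np.array(im['t']).ravel(); 
    else:
        T=np.eye(4);T[:3,:3]=Ro.from_quat(s['eef_rot']).as_matrix();T[:3,3]=s['tool_pos']
        W=np.linalg.inv(T@np.array(im['hand_eye']));R=W[:3,:3];t=W[:3,3]
    im['Rw'],im['tw']=R,t
    return im
def save(im,p): cv2.imwrite(p,im['frame'][:,:,::-1])
def rays(im,uv):
    uv=np.asarray(uv,float).reshape(-1,1,2)
    n=cv2.undistortPoints(uv,im['K'],np.array(im['dist_coeffs'],float))[:,0]
    d=np.c_[n,np.ones(len(n))]@im['Rw']; return -im['Rw'].T@im['tw'],d,
def onz(im,uv,z):
    c,d=rays(im,uv); return c+d*((z-c[2])/d[:,2])[:,None]
def depthpts(im,uv):
    c,d=rays(im,uv); uv=np.asarray(uv).reshape(-1,2).astype(int)
    return c+d*im['z_map'][uv[:,1],uv[:,0]][:,None]
def proj(im,X):
    return cv2.projectPoints(np.asarray(X,float).reshape(-1,3),cv2.Rodrigues(im['Rw'])[0],im['tw'],im['K'],np.array(im['dist_coeffs'],float))[0][:,0]
E
python3 - <<'E'
from h import *
for n in('top','scene'):
    im=grab(n);save(im,f'pics/{n}0.png');pickle.dump(im,open(f'{n}0.pkl','wb'));print(n,im['vfov'],-im['Rw'].T@im['tw'],im['Rw'][2])
print(ctrl.sense())
E
```

```text
pics
top 47.60969201581804 [ 512.89713096  -26.91529954 1224.64108578] [ 7.23408580e-02  1.34872964e-04 -9.97379959e-01]
scene 44.06009571224146 [-152.50304619  871.39242851  597.19392283] [ 0.58968825 -0.69093261 -0.41818644]
{'t': 0.1, 'q': array([-1.46480653e+00,  4.86722088e-02,  9.77478471e-02,  1.62199561e+00,
       -1.56965597e-05,  1.44303554e+00]), 'qvel': array([ 6.40578451e-05, -2.52301128e-03,  3.84456147e-03, -1.01248450e-03,
       -1.13999944e-03, -3.85445083e-05]), 'effort': array([ 3.64619948e-03, -3.39852726e+01,  3.20934963e+01,  1.58399111e-02,
        1.54443264e-04,  4.05788427e-06]), 'tool_pos': array([ 121.590263  , -510.53427154,  403.63280955]), 'eef_rot': array([ 9.93177293e-01,  1.16609335e-01,  3.71040836e-06, -1.06184322e-03]), 'contact_force': array([0.20952019, 0.17687006, 0.0170602 ]), 'wrist_torque': array([-0.00386876,  0.0095974 ,  0.00748937]), 'grip_width': 85.80792887802873}
```

View pics/top0.png

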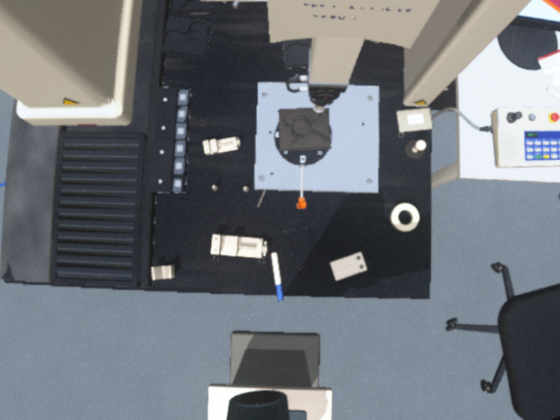

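View pics/scene0.png

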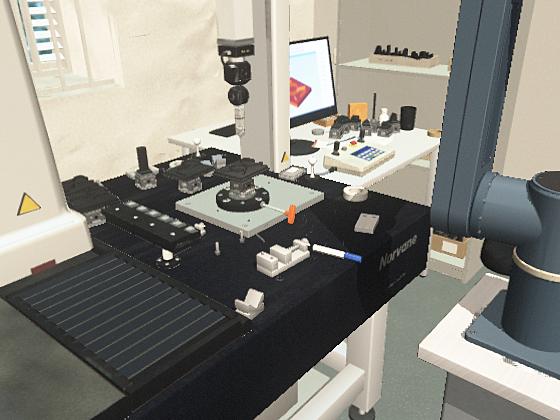

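The top view (image up = +x, left = +y) shows these candidates. Vices: (240,245), larger, and (221,145), smaller. Plate: (349,266), with two bores at its right end; the pale box at (414,120) is a look-alike. Vee block (162,272), cap screws (214,188) and (245,188), ring (404,217). I choose the vice at (240,245) and the plate at (349,266), and check both in a crop.

```bash
python3 - <<'E'
from h import *
im=pickle.load(open('top0.pkl','rb'))
a=cv2.resize(im['frame'][225:290,195:380,::-1],None,fx=4,fy=4,interpolation=cv2.INTER_CUBIC)
b=cv2.resize(im['frame'][125:195,195:380,::-1],None,fx=4,fy=4,interpolation=cv2.INTER_CUBIC)
cv2.imwrite('pics/crop1.png',np.vstack([a,b]))
g=cv2.cvtColor(im['frame'],cv2.COLOR_RGB2GRAY)
m=(g>110).astype(np.uint8)
n,l,st,c=cv2.connectedComponentsWithStats(m)
for i in range(1,n):
    if 15<st[i,4]<3000 and 130<c[i,0]<440 and 125<c[i,1]<295:
        P=onz(im,c[i],14)[0]; pts=np.argwhere(l==i)[:,::-1]
        D=depthpts(im,pts); 
        r=cv2.minAreaRect(onz(im,pts,14)[:,:2].astype(np.float32))
        print(c[i].round(1),st[i,4],P[:2].round(),'z',np.percentile(D[:,2],[5,50,95]).round(),r)
E
```

```text
[180.4 130.4] 102 [813. 254.] z [ 94.  96. 100.] ((812.5732421875, 253.25567626953125), (35.23181915283203, 18.61201286315918), 3.243201494216919)
[220.3 145.1] 504 [776. 147.] z [ 0. 13. 29.] ((776.3487548828125, 144.9141387939453), (40.15876770019531, 96.39917755126953), 10.806659698486328)
[179.5 148.2] 103 [765. 253.] z [ 93.  97. 100.] ((765.72998046875, 253.28680419921875), (37.353416442871094, 18.522632598876953), 3.1062586307525635)
[419.  145.9] 133 [ 790. -372.] z [ 1. 69. 79.] ((791.1043701171875, -370.2327575683594), (28.364870071411133, 42.45081329345703), 20.383588790893555)
[319.6 152.5] 17 [ 763. -111.] z [43. 45. 51.] ((763.1939697265625, -112.0262680053711), (7.887241363525391, 10.412522315979004), 1.8169680833816528)
[178.6 165.5] 104 [720. 253.] z [ 93.  97. 100.] ((719.5523071289062, 253.4605712890625), (34.41915512084961, 18.449769973754883), 2.9599976539611816)
[177.1 184.3] 80 [670. 255.] z [ 94.  97. 100.] ((669.8563842773438, 253.56552124023438), (28.92561912536621, 18.386959075927734), 2.811685085296631)
[213.6 187.1] 17 [665. 159.] z [ 4. 23. 30.] ((665.6488037109375, 159.49530029296875), (10.444063186645508, 7.765103816986084), 2.3914530277252197)
[245.  188.2] 20 [665.  78.] z [-1.  9. 31.] ((665.2327880859375, 78.2266616821289), (10.397439956665039, 10.27861499786377), 2.036463975906372)
[404.7 216.5] 529 [ 604. -335.] z [-1. 20. 24.] ((603.842529296875, -335.4881896972656), (74.93138122558594, 72.52491760253906), 46.64712142944336)
[237.8 246.1] 1128 [516.  91.] z [-0. 18. 41.] ((515.9386596679688, 89.06402587890625), (145.0066680908203, 53.14889907836914), 86.52619171142578)
[348.1 265.9] 661 [ 474. -190.] z [-1. 13. 17.] ((474.0504150390625, -190.75108337402344), (50.02512741088867, 85.96968078613281), 20.48577117919922)
[161.4 272.3] 276 [443. 286.] z [14. 30. 39.] ((443.2165222167969, 285.2034606933594), (35.391510009765625, 57.13691711425781), 8.830951690673828)
```

View pics/crop1.png

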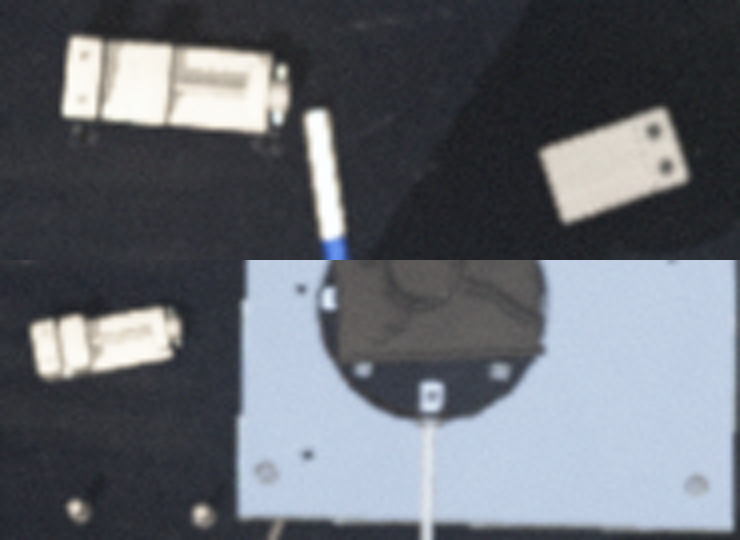

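The crop confirms the larger vice: fixed jaw at the left (+y), jaw open, knob at the right. The plate's bores are at its right end, at (659,150) in the crop. The small vice is lower left. Next I write a planning helper and move above the plate.

```bash
cat >> h.py <<'E'
def Rtool(hx,hy,th):
    """tool x=-h, tool y horizontal, leaned th deg about tool y (0=down)"""
    h=np.array([hx,hy,0.]);h/=np.linalg.norm(h);x=-h;z=np.array([0,0,-1.]);y=np.cross(z,x)
    return np.c_[x,y,z]@Ro.from_euler('y',th,degrees=True).as_matrix()
def rel(Rt,p,grasp=155):
    """shift/turn to reach orientation Rt with point `grasp` mm ahead at p"""
    s=ctrl.sense();R0=Ro.from_quat(s['eef_rot']).as_matrix()
    tcp=np.asarray(p,float)-Rt[:,2]*grasp
    sh=R0.T@(tcp-s['tool_pos'])/1000; rv=np.degrees(Ro.from_matrix(R0.T@Rt).as_rotvec())
    print('row',sh.round(4).tolist(),rv.round(2).tolist(),'tcp',tcp.round(1)); return sh,rv
E
python3 - <<'E'
from h import *
im=grab('wrist');print(np.array(im['hand_eye']).round(3),im['vfov'])
rel(Rtool(.35,-.937,0),(400,-150,350),0)
E
```

```text
[[-0.0000e+00 -9.5500e-01 -2.9800e-01  7.6259e+01]
 [ 1.0000e+00 -1.0000e-03  0.0000e+00  5.0000e-01]
 [-0.0000e+00 -2.9800e-01  9.5500e-01  3.0492e+01]
 [ 0.0000e+00  0.0000e+00  0.0000e+00  1.0000e+00]] 64.66137579808739
row [0.3544, -0.2861, 0.0544] [-0.07, -0.1, -97.09] tcp [ 400. -150.  350.]
```

```bash
python3 - <<'E'
from h import *
rel(Rtool(.35,-.937,0),(450,0,400),0)
rel(Rtool(.35,-.937,0),(300,-250,400),0)
E
```

```text
row [0.4378, -0.4206, 0.0046] [-0.07, -0.1, -97.09] tcp [450.   0. 400.]
row [0.2339, -0.2121, 0.0042] [-0.07, -0.1, -97.09] tcp [ 300. -250.  400.]
```

>>> {"api": "carry_out", "payload": {"targets": [[0.06,-0.053,0.003,0,0,-12],[0.12,-0.106,0.004,0,0,-24],[0.18,-0.16,0.004,0,0,-36],[0.234,-0.212,0.004,0,0,-48],[0.268,-0.247,0.004,0,0,-60],[0.302,-0.282,0.004,0,0,-68],[0.336,-0.317,0.004,0,0,-76],[0.37,-0.351,0.004,0,0,-84]], "claw": 1}}

```text
t: 0.95
tool_pos: [342.6, -175.3, 400.3]
eef_rot: [0.752, 0.659, 0.001, -0.001]
contact_force: [2.3, -1.2, 0.1]
grip_width: 85.6
```

```bash
python3 - <<'E'
from h import *
print(ctrl.sense()['tool_pos'],ctrl.sense()['q'].round(3))
rel(Rtool(.35,-.937,0),(450,0,400),0)
E
```

```text
[ 342.56602246 -175.27472813  400.31840649] [-6.480e-01 -3.180e-01 -2.370e-01  1.652e+00  1.000e-03  1.054e+00]
row [0.1878, 0.0835, 0.0006] [0.02, -0.09, -28.01] tcp [450.   0. 400.]
```

>>> {"api": "carry_out", "payload": {"targets": [[0.045,0.02,0,0,0,-7],[0.09,0.04,0,0,0,-14],[0.135,0.06,0,0,0,-21],[0.17,0.076,0,0,0,-28],[0.188,0.084,0,0,0,-28],[0.188,0.084,0,0,0,-28],[0.188,0.084,0,0,0,-28],[0.188,0.084,0,0,0,-28]]}}

```text
t: 1.75
tool_pos: [450.1, -0.7, 400.5]
eef_rot: [0.571, 0.821, 0.0, -0.0]
contact_force: [0.0, -0.0, -1.2]
grip_width: 85.4
```

```bash
python3 - <<'E'
from h import *
im=grab('wrist');save(im,'pics/w1.png');pickle.dump(im,open('w1.pkl','wb'))
print(im['s']['tool_pos'],im['s']['q'].round(3),im['s']['qvel'].round(3))
E
```

```text
[450.06928856  -0.66250214 400.49730595] [-1.510e-01 -1.470e-01 -9.700e-02  1.622e+00  1.000e-03  1.064e+00] [-0.012 -0.007 -0.001  0.     0.005  0.002]
```

View pics/w1.png

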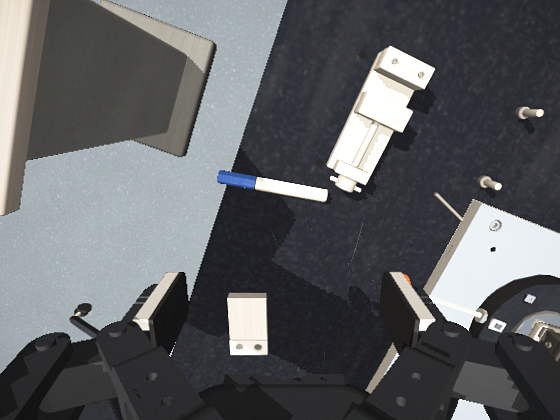

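The wrist view shows the plate at (248,323) with its bores at (237,347) and (258,347). The vice's fixed jaw is at (405,65), the sliding jaw at (385,105) and the knob at (347,183). Next I measure both.

```bash
python3 - <<'E'
from h import *
for fn,boxes in(('w1.pkl',dict(plate=(222,272,285,360),vice=(325,440,40,195))),('top0.pkl',dict(plate=(325,372,245,288),vice=(205,272,228,262)))):
    im=pickle.load(open(fn,'rb'));g=cv2.cvtColor(im['frame'],cv2.COLOR_RGB2GRAY)
    print(fn)
    for k,(a,b,c,d) in boxes.items():
        m=np.zeros_like(g);m[c:d,a:b]=(g[c:d,a:b]>120)
        vv,uu=np.nonzero(m);uv=np.c_[uu,vv];D=depthpts(im,uv)
        if k=='plate':
            cs=max(cv2.findContours(m,0,1)[0],key=cv2.contourArea)[:,0]
            s=np.abs(depthpts(im,cs)[:,2]-14)<6
            r=cv2.minAreaRect(onz(im,cs,14)[:,:2].astype(np.float32));print('plate rect',r,'z',np.median(D[:,2]))
            t=D[np.abs(D[:,2]-14)<5];r=cv2.minAreaRect(t[:,:2].astype(np.float32));print('depth rect',r)
        else:
            s=np.abs(D[:,2]-40)<5; q=uv[s];mm=np.zeros_like(g);mm[q[:,1],q[:,0]]=1
            n,l,st,ce=cv2.connectedComponentsWithStats(mm)
            for i in range(1,n):
                if st[i,4]>20:
                    pts=np.argwhere(l==i)[:,::-1]
                    print('jaw',ce[i].round(),st[i,4],cv2.minAreaRect(onz(im,pts,40)[:,:2].astype(np.float32)),np.median(depthpts(im,pts)[:,2]))
            if fn[0]=='w':
                r=cv2.minAreaRect(D[np.abs(D[:,2]-13.7)<4][:,:2].astype(np.float32));print('bed',r)
E
```

```text
w1.pkl
plate rect ((470.7760009765625, -188.1112823486328), (49.316837310791016, 90.48065948486328), 20.46217155456543) z 14.358720138784577
depth rect ((471.33642578125, -190.51828002929688), (48.1609992980957, 84.8193359375), 20.10527229309082)
jaw [406.  67.] 1214 ((516.960205078125, 144.8659210205078), (19.746288299560547, 49.4492301940918), 87.15010833740234) 40.27234668215891
jaw [384. 111.] 1213 ((515.06103515625, 102.52203369140625), (22.4879093170166, 48.98029327392578), 86.20536804199219) 40.394476644566
jaw [347. 184.] 56 ((509.93548583984375, 24.502878189086914), (11.313661575317383, 9.759203910827637), 88.8053970336914) 35.40520779133291
bed ((513.80322265625, 77.72711181640625), (152.16119384765625, 48.6729850769043), 86.99848175048828)
top0.pkl
plate rect ((473.9681091308594, -190.37619018554688), (49.818931579589844, 85.2835922241211), 20.588485717773438) z 12.6369203004474
depth rect ((474.0278625488281, -189.95449829101562), (45.84248352050781, 84.30706787109375), 20.587474822998047)
jaw [215. 244.] 153 ((518.76611328125, 145.01889038085938), (20.46658706665039, 47.778846740722656), 86.86908721923828) 38.920609574771106
jaw [232. 246.] 167 ((517.15234375, 102.20455932617188), (47.2769889831543, 22.47662353515625), 1.725180745124817) 38.722286819814144
```

```bash
python3 - <<'E'
from h import *
h=np.array([.3443,-.9389,0]);R=Rtool(h[0],h[1],30);p=np.array([471.3,-190.3,0])+25*h;p[2]=21.5
rel(R,p-90*R[:,2])
rel(R,p)
E
```

```text
row [-0.3327, -0.0467, 0.1665] [-0.04, 29.93, 0.23] tcp [ 522.1 -328.8  233.7]
row [-0.2878, -0.0465, 0.2445] [-0.04, 29.93, 0.23] tcp [ 506.6 -286.5  155.7]
```

>>> {"api": "carry_out", "payload": {"targets": [[-0.048,-0.007,0.01,0,5,0],[-0.09,-0.013,0.03,0,10,0],[-0.13,-0.019,0.05,0,16,0],[-0.175,-0.025,0.07,0,22,0],[-0.22,-0.031,0.09,0,28,0],[-0.26,-0.037,0.115,0,30,0.2],[-0.295,-0.042,0.14,0,30,0.2],[-0.333,-0.047,0.166,0,30,0.2]], "claw": 0.7, "squeeze": 70}}

```text
t: 2.6
tool_pos: [520.9, -332.3, 233.0]
eef_rot: [0.554, 0.791, 0.149, -0.213]
contact_force: [0.5, -0.9, 0.7]
grip_width: 59.7
```

```bash
python3 - <<'E'
from h import *
h=np.array([.3443,-.9389,0]);R=Rtool(h[0],h[1],30);p=np.array([471.3,-190.3,0])+25*h;p[2]=21.5
im=grab('wrist');save(im,'pics/w2.png');print(im['s']['q'].round(2),im['s']['grip_width'])
rel(R,p)
print('head/foot px',proj(im,[[471.3+42*h[0],-190.3+42*h[1],14],[471.3-42*h[0],-190.3-42*h[1],14]]))
E
```

```text
[-0.73  0.62  0.41  1.83  0.24  0.43] 59.679348655140814
row [0.0107, 0.0047, 0.0851] [-0.13, -0.22, -0.42] tcp [ 506.6 -286.5  155.7]
head/foot px [[286.62865192 246.84447114]
 [286.09012535 135.56635885]]
```

View pics/w2.png

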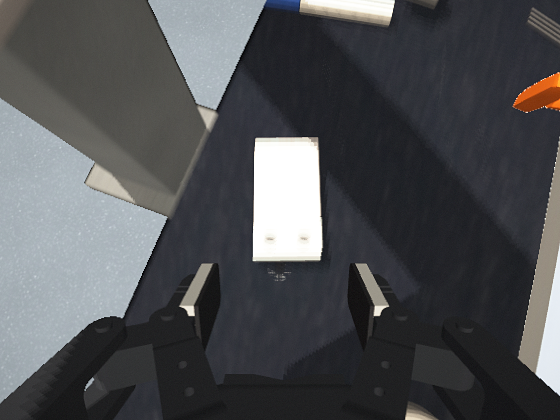

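The plate is centred at u≈287, with its bores nearest the gripper and the fingers symmetric about it. It matches the predicted projection to within about 3 px, so I approach.

>>> {"api": "carry_out", "payload": {"targets": [[0.011,0.004,0.01,0,0,-0.4],[0.011,0.0045,0.03,0,0,-0.4],[0.011,0.0045,0.05,0,-0.2,-0.4],[0.011,0.0045,0.065,0,-0.2,-0.4],[0.011,0.0045,0.075,0,-0.2,-0.4],[0.011,0.0045,0.08,0,-0.2,-0.4],[0.011,0.0045,0.083,0,-0.2,-0.4],[0.011,0.0045,0.083,0,-0.2,-0.4]]}}

```text
t: 3.45
tool_pos: [506.7, -287.6, 158.0]
eef_rot: [0.553, 0.792, 0.147, -0.213]
contact_force: [-0.1, -1.8, 0.3]
grip_width: 60.1
```

```bash
python3 - <<'E'
from h import *
h=np.array([.3443,-.9389,0]);R=Rtool(h[0],h[1],30);p=np.array([471.3,-190.3,0])+25*h;p[2]=21.5
im=grab('wrist');save(im,'pics/w3.png')
rel(R,p);print(im['s']['contact_force'])
E
```

```text
row [-0.0002, 0.0002, 0.0028] [-0.09, 0.03, -0.02] tcp [ 506.6 -286.5  155.7]
[-0.09718849 -1.83546523  0.32247656]
```

View pics/w3.png

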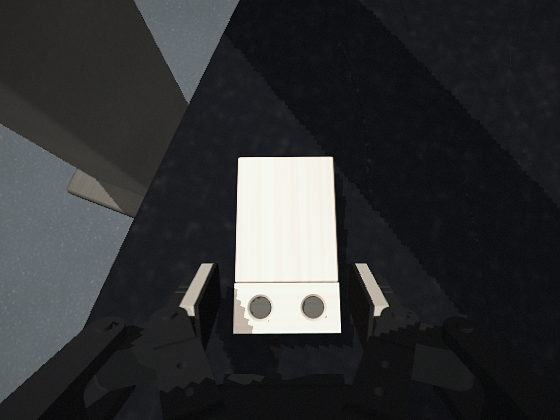

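The plate lies between the pads, with the bores at (260,307) and (313,307) and the finger tips beside it. Now go the last 3 mm and close.

>>> {"api": "carry_out", "payload": {"targets": [[0,0,0.002,0,0,0],[0,0,0.003,0,0,0],[0,0,0.0035,0,0,0],[0,0,0.0035,0,0,0],[0,0,0.0035,0,0,0],[0,0,0.0035,0,0,0],[0,0,0.0035,0,0,0],[0,0,0.0035,0,0,0]]}}

```text
t: 4.3
tool_pos: [506.2, -286.1, 155.2]
eef_rot: [0.553, 0.792, 0.147, -0.212]
contact_force: [0.4, -0.6, -0.8]
grip_width: 59.8
```

>>> {"api": "carry_out", "payload": {"targets": [[0,0,0,0,0,0],[0,0,0,0,0,0],[0,0,0,0,0,0],[0,0,0,0,0,0],[0,0,0,0,0,0],[0,0,0,0,0,0],[0,0,0,0,0,0],[0,0,0,0,0,0]], "claw": 0.3, "squeeze": 70}}

```text
t: 5.1
tool_pos: [506.5, -286.4, 155.9]
eef_rot: [0.553, 0.792, 0.147, -0.212]
contact_force: [1.2, -3.2, 5.1]
grip_width: 46.0
```

```bash
python3 - <<'E'
from h import *
s=ctrl.sense();R=Ro.from_quat(s['eef_rot']).as_matrix()
print(s['tool_pos'],(s['tool_pos']+155*R[:,2]).round(1),s['contact_force'],s['grip_width'])
# lift 90mm straight up keeping lean
print((R.T@np.array([0,0,.1])).round(4))
E
```

```text
[ 506.50008756 -286.43632988  155.87007177] [ 479.8 -214.    21.5] [ 1.21015516 -3.16996231  5.08917596] 46.03711495752001
[ 0.0498 -0.0001 -0.0867]
```

>>> {"api": "carry_out", "payload": {"targets": [[0.005,0,-0.0087,0,0,0],[0.015,0,-0.026,0,0,0],[0.025,0,-0.043,0,0,0],[0.04,0,-0.069,0,0,0],[0.055,0,-0.095,0,0,0],[0.065,0,-0.113,0,0,0],[0.07,0,-0.121,0,0,0],[0.07,0,-0.121,0,0,0]]}}

```text
t: 5.9
tool_pos: [506.6, -286.0, 296.4]
eef_rot: [0.553, 0.792, 0.147, -0.211]
contact_force: [-0.2, -0.0, -1.9]
grip_width: 45.9
```

```bash
python3 - <<'E'
from h import *
im=grab('wrist');save(im,'pics/w4.png');pickle.dump(im,open('w4.pkl','wb'));print(im['s']['grip_width'],im['s']['contact_force'],im['s']['tool_pos'])
E
```

```text
45.85751460558025 [-0.21847154 -0.01416564 -1.87789043] [ 506.64621254 -285.97750443  296.43526056]
```

View pics/w4.png

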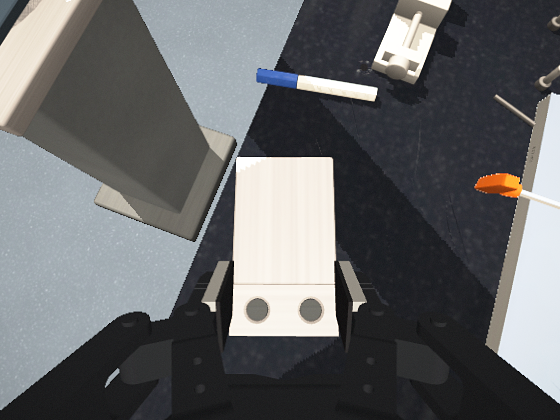

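The plate is held: foot edge at v≈157 (u 236–333), bores at (257,310) and (311,310). Next I measure its pose in the tool frame.

```bash
python3 - <<'E'
from h import *
im=pickle.load(open('w4.pkl','rb'));H=np.array(im['hand_eye']);s=im['s']
Rt=Ro.from_quat(s['eef_rot']).as_matrix()
vv,uu=np.mgrid[165:280,242:328];P=depthpts(im,np.c_[uu.ravel(),vv.ravel()])
T=(P-s['tool_pos'])@Rt
c=T.mean(0);n=np.linalg.svd(T-c,full_matrices=0)[2][2];n*=-np.sign(n[2]);print('normal tool',n.round(4),'lean deg',np.degrees(np.arctan2(n[0],-n[2])),np.degrees(np.arcsin(n[1])),'rms',np.std((T-c)@n))
vv,uu=np.mgrid[290:333,270:298];Q=(depthpts(im,np.c_[uu.ravel(),vv.ravel()])-s['tool_pos'])@Rt;print('head strip offset',((Q-c)@n).mean())
# foot edge by gray gradient
g=cv2.cvtColor(im['frame'],cv2.COLOR_RGB2GRAY).astype(float)
def onpl(uv):
    cc,d=rays(im,uv);o=(cc-s['tool_pos'])@Rt;d=d@Rt;return o+d*(((c-o)@n)/(d@n))[:,None]
us=np.arange(245,326,8);E=[]
for u in us: E.append((u,145+np.argmax(np.diff(g[145:172,u]))+.5))
E=onpl(E);print('foot edge tool',E.mean(0).round(1),'dir',np.degrees(np.arctan2(*(E[-1]-E[0])[:2])).round(2))
L=[];Rr=[]
for v in range(175,250,10):
    L.append((225+np.argmax(np.diff(g[v,225:245]))+.5,v));Rr.append((325+np.argmin(np.diff(g[v,325:345]))+.5,v))
L=onpl(L);Rr=onpl(Rr);print('width',np.linalg.norm(Rr.mean(0)-L.mean(0)),'mid',(.5*(L+Rr).mean(0)).round(1),'yaw',np.degrees(np.polyfit(L[:,0],L[:,1],1)[0]),np.degrees(np.polyfit(Rr[:,0],Rr[:,1],1)[0]))
F=E.mean(0)-7*n;F[1]=.5*(L+Rr).mean(0)[1];print('plate_foot in tool',F.round(2))
print('world n',(Rt@n).round(3),'foot world',(s['tool_pos']+Rt@F).round(1))
E
```

```text
normal tool [ 0.6176  0.0017 -0.7865] lean deg 38.141889799682346 0.09883457253953179 rms 10.175176283403763
head strip offset -5.916972341475684
foot edge tool [ 52.9   0.8 198.8] dir -0.04
width 47.42706939376072 mid [ 30.3   0.3 181.1] yaw -1.4227367126544996 2.062479463835699
plate_foot in tool [ 48.54   0.27 204.33]
world n [-0.048  0.136  0.989] foot world [ 457.3 -151.   143.3]
```

```bash
cat > held.py <<'E'
from h import *
def held(im,box=(165,280,242,328)):
    s=im['s'];Rt=Ro.from_quat(s['eef_rot']).as_matrix()
    vv,uu=np.mgrid[box[0]:box[1],box[2]:box[3]];uv=np.c_[uu.ravel(),vv.ravel()];uv=uv[im['z_map'][uv[:,1],uv[:,0]]>0]
    T=(depthpts(im,uv)-s['tool_pos'])@Rt
    best=None;rng=np.random.default_rng(0)
    for _ in range(200):
        a=T[rng.choice(len(T),3,False)];n=np.cross(a[1]-a[0],a[2]-a[0]);n/=np.linalg.norm(n)+1e-9
        k=np.abs((T-a[0])@n)<1.5
        if best is None or k.sum()>best.sum(): best=k
    T=T[best];c=T.mean(0);n=np.linalg.svd(T-c,full_matrices=0)[2][2];n*=-np.sign(n[2])
    print('inl',best.mean().round(2),'rms',np.std((T-c)@n).round(2),'lean',np.degrees(np.arctan2(n[0],-n[2])).round(2),'roll',np.degrees(np.arcsin(n[1])).round(2))
    g=cv2.cvtColor(im['frame'],cv2.COLOR_RGB2GRAY).astype(float)
    def onpl(uv):
        cc,d=rays(im,uv);o=(cc-s['tool_pos'])@Rt;d=d@Rt;return o+d*(((c-o)@n)/(d@n))[:,None]
    E=onpl([(u,145+np.argmax(np.diff(g[145:172,u]))+.5) for u in range(245,326,8)])
    L=onpl([(225+np.argmax(np.diff(g[v,225:245]))+.5,v) for v in range(175,250,10)])
    Q=onpl([(325+np.argmin(np.diff(g[v,325:345]))+.5,v) for v in range(175,250,10)])
    print('width',np.linalg.norm(Q.mean(0)-L.mean(0)).round(1),'yaw',np.degrees([np.polyfit(L[:,0],L[:,1],1)[0],np.polyfit(Q[:,0],Q[:,1],1)[0]]).round(2))
    F=E.mean(0)-7*n;F[1]=.5*(L+Q).mean(0)[1];B=onpl([(257,310),(311,310)])
    print('foot tool',F.round(2),'bore dist',np.linalg.norm(B[0]-B[1]).round(1),'foot-bore',np.linalg.norm(B.mean(0)-E.mean(0)).round(1))
    print('foot world',(s['tool_pos']+Rt@F).round(1),'n world',(Rt@n).round(3))
    return F,n
E
python3 - <<'E'
from held import *
im=pickle.load(open('w4.pkl','rb'));held(im)
s=im['s'];Rt=Ro.from_quat(s['eef_rot']).as_matrix()
# no-slip expectation at grasp
h=np.array([.3443,-.9389,0]);f=np.array([471.3,-190.3,7])-42*h
T0=np.array([506.5,-286.4,155.9]);print('expected foot tool',((f-T0)@Rt).round(1),'n',(Rt.T@[0,0,1]).round(3))
E
```

```text
inl 0.98 rms 0.58 lean 30.27 roll -0.13
width 47.4 yaw [0.11 0.49]
foot tool [ 49.92   0.26 200.51] bore dist 24.0 foot-bore 72.8
foot world [ 457.5 -151.6  147.3] n world [-0.005  0.006  1.   ]
expected foot tool [5.12e+01 2.00e-01 2.01e+02] n [ 0.497 -0.    -0.868]
```

The grip is good: width and bore checks fit, and there was no slip. Next I plan the swing to above the vice.

```bash
cat >> h.py <<'E'
def target(foot,F=(50.0,.26,200.6),n=(.5045,0,-.8634),u=(.0506,.9987)):
    n=np.array(n)/np.linalg.norm(n);x=np.array([0,1.,0]);x-=n*(x@n);x/=np.linalg.norm(x)
    # plate x in tool: sign from y=z cross x with y pointing to tool -x (head side)
    y=np.cross(n,x)
    if y[0]>0: x=-x;y=-y
    zw=np.array([*u,0]);zw/=np.linalg.norm(zw);yw=np.array([0,0,1.]);xw=np.cross(yw,zw)
    R=np.c_[xw,yw,zw]@np.c_[x,y,n].T
    return R,np.asarray(foot,float)-R@np.array(F)
E
python3 - <<'E'
from h import *
from scipy.spatial.transform import Slerp
R,t=target((515.9,124.2,13.7+90));print(t,R.round(3))
s=ctrl.sense();R0=Ro.from_quat(s['eef_rot'])
sl=Slerp([0,1],Ro.concatenate([R0,Ro.from_matrix(R)]))
for k in range(1,17):
    a=k/16;p=s['tool_pos']*(1-a)+t*a+np.array([0,0,60*np.sin(np.pi*a)])
    q=sl(a);sh=R0.inv().apply(p-s['tool_pos'])/1000;rv=(R0.inv()*q).as_rotvec(degrees=True)
    print([*sh.round(3).tolist(),*rv.round(1).tolist()],p.round())
E
```

```text
[523.12798656 271.99812741 248.07415746] [[ 0.026  0.999 -0.044]
 [ 0.504 -0.051 -0.862]
 [-0.863  0.    -0.505]]
[0.032, 0.013, 0.009, 0.4, -5.5, 1.5] [ 508. -251.  304.]
[0.065, 0.026, 0.017, 0.8, -11.0, 3.1] [ 509. -216.  312.]
[0.096, 0.039, 0.027, 1.2, -16.6, 4.6] [ 510. -181.  320.]
[0.128, 0.052, 0.038, 1.6, -22.1, 6.2] [ 511. -146.  326.]
[0.158, 0.065, 0.05, 2.0, -27.6, 7.7] [ 512. -112.  330.]
[0.187, 0.078, 0.064, 2.4, -33.1, 9.3] [513. -77. 333.]
[0.216, 0.091, 0.08, 2.8, -38.6, 10.8] [514. -42. 333.]
[0.243, 0.104, 0.097, 3.3, -44.1, 12.4] [515.  -7. 332.]
[0.269, 0.117, 0.117, 3.7, -49.7, 13.9] [516.  28. 327.]
[0.294, 0.13, 0.139, 4.1, -55.2, 15.5] [517.  63. 321.]
[0.318, 0.143, 0.162, 4.5, -60.7, 17.0] [518.  98. 313.]
[0.34, 0.156, 0.187, 4.9, -66.2, 18.6] [519. 133. 302.]
[0.362, 0.169, 0.214, 5.3, -71.7, 20.1] [520. 167. 290.]
[0.384, 0.182, 0.241, 5.7, -77.2, 21.6] [521. 202. 277.]
[0.405, 0.195, 0.27, 6.1, -82.8, 23.2] [522. 237. 263.]
[0.426, 0.208, 0.299, 6.5, -88.3, 24.7] [523. 272. 248.]
```

>>> {"api": "carry_out", "payload": {"targets": [[0.032,0.013,0.009,0.4,-5.5,1.5],[0.065,0.026,0.017,0.8,-11,3],[0.096,0.039,0.027,1.2,-16.5,4.6],[0.128,0.052,0.038,1.6,-22,6.2],[0.158,0.065,0.05,2,-27.6,7.7],[0.187,0.078,0.064,2.4,-33,9.3],[0.216,0.091,0.08,2.8,-38.6,10.8],[0.243,0.104,0.097,3.3,-44,12.4]]}}

```text
t: 6.75
tool_pos: [513.7, -5.3, 330.1]
eef_rot: [0.642, 0.754, -0.117, 0.07]
contact_force: [0.9, 0.3, -2.0]
grip_width: 45.7
```

```bash
python3 - <<'E'
from h import *
from scipy.spatial.transform import Slerp
R,t=target((515.9,124.2,13.7+90))
s=ctrl.sense();R0=Ro.from_quat(s['eef_rot']);print(s['tool_pos'],s['q'].round(2),s['grip_width'])
sl=Slerp([0,1],Ro.concatenate([R0,Ro.from_matrix(R)]))
for k in range(1,9):
    a=k/8;p=s['tool_pos']*(1-a)+t*a+np.array([0,0,25*np.sin(np.pi*a)])
    q=sl(a);sh=R0.inv().apply(p-s['tool_pos'])/1000;rv=(R0.inv()*q).as_rotvec(degrees=True)
    print([*sh.round(3).tolist(),*rv.round(1).tolist()],p.round())
E
```

```text
[513.7142758   -5.26595508 330.13523293] [-0.07  0.04 -0.06  1.49 -0.27  1.35] 45.682932094948114
[0.033, 0.006, -0.009, 0.4, -5.5, 1.6] [515.  29. 329.]
[0.066, 0.013, -0.016, 0.8, -11.0, 3.1] [516.  64. 327.]
[0.1, 0.02, -0.021, 1.1, -16.5, 4.7] [517.  99. 322.]
[0.135, 0.027, -0.022, 1.5, -22.0, 6.2] [518. 133. 314.]
[0.171, 0.034, -0.019, 1.9, -27.6, 7.8] [520. 168. 302.]
[0.208, 0.042, -0.014, 2.3, -33.1, 9.3] [521. 203. 286.]
[0.246, 0.049, -0.005, 2.7, -38.6, 10.9] [522. 237. 268.]
[0.283, 0.058, 0.005, 3.1, -44.1, 12.4] [523. 272. 248.]
```

>>> {"api": "carry_out", "payload": {"targets": [[0.033,0.006,-0.009,0.4,-5.5,1.6],[0.066,0.013,-0.016,0.8,-11,3.1],[0.1,0.02,-0.021,1.1,-16.5,4.7],[0.135,0.027,-0.022,1.5,-22,6.2],[0.171,0.034,-0.019,1.9,-27.6,7.8],[0.208,0.042,-0.014,2.3,-33,9.3],[0.246,0.049,-0.005,2.7,-38.6,10.9],[0.283,0.058,0.005,3.1,-44.1,12.4]]}}

```text
t: 7.55
tool_pos: [522.7, 272.9, 245.3]
eef_rot: [0.628, 0.597, -0.363, 0.344]
contact_force: [0.0, -0.0, -1.0]
grip_width: 45.9
```

```bash
python3 - <<'E'
from held import *
R,t=target((515.9,124.2,13.7+50));s=ctrl.sense();print(s['tool_pos'],s['q'].round(2))
rel(R,t,0)
im=grab('scene');pickle.dump(im,open('s5.pkl','wb'));a=cv2.resize(im['frame'][140:300,200:380],None,fx=4,fy=4,interpolation=cv2.INTER_CUBIC)[:600]
cv2.imwrite('pics/s5.png',a[:,:,::-1])
im=grab('wrist');pickle.dump(im,open('w5.pkl','wb'));held(im)
E
```

```text
[522.73311492 272.9359249  245.27763781] [ 0.54  0.69  0.4   2.04 -0.8   2.5 ]
row [0.0317, 0.0005, 0.0194] [-0.08, 0.25, 0.06] tcp [523.1 272.  208.1]
inl 0.98 rms 0.58 lean 29.92 roll -0.02
width 47.3 yaw [-1.59 -3.05]
foot tool [ 50.31   0.83 201.  ] bore dist 24.0 foot-bore 73.1
foot world [512.8 126.7  88.7] n world [ 0.048  0.999 -0.01 ]
```

View pics/s5.png

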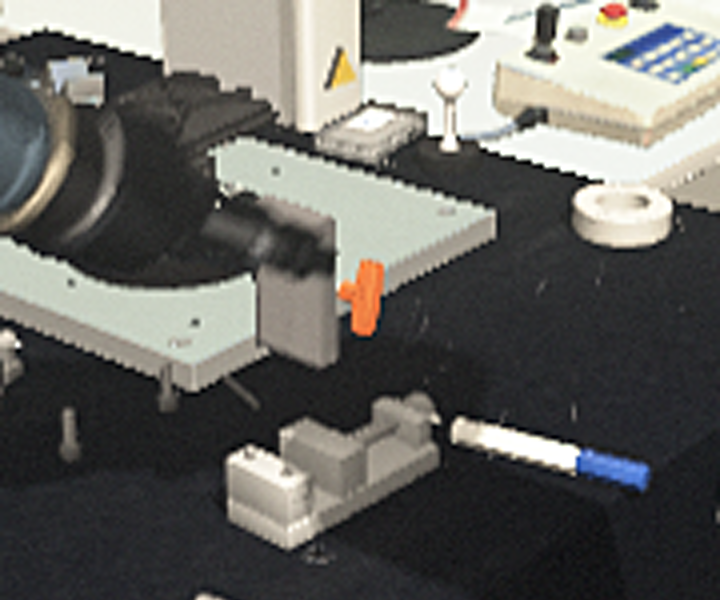

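The picture shows the plate upright above the vice: its foot edge is near (300,350) in the crop and the jaws are at (270,485) and (325,455). The foot z of 88.7 disagrees with the expected ~101, so I check it.

```bash
python3 - <<'E'
from held import *
im=pickle.load(open('w5.pkl','rb'));s=im['s'];print(s['t'],s['tool_pos'],s['eef_rot'],s['qvel'].round(2))
s=ctrl.sense();print(s['t'],s['tool_pos'],s['eef_rot'],s['qvel'].round(3),s['contact_force'])
R=Ro.from_quat(s['eef_rot']).as_matrix();print('foot',s['tool_pos']+R@[50.15,.3,200.8],'plate y',R@[-.8634,0,-.5045])
cv2.imwrite('pics/w5.png',im['frame'][:,:,::-1])
E
```

```text
7.6 [521.62075459 276.97689378 231.10651797] [ 0.62195558  0.59855893 -0.37048801  0.34298265] [-0.05 -0.03 -0.27 -0.26  0.17 -0.29]
7.65 [521.23130158 274.94337021 231.42070402] [ 0.62206838  0.60013376 -0.3704771   0.34002516] [-0.06  -0.172 -0.045 -0.019 -0.02  -0.102] [-1.04465438  0.39544493 -4.63139517]
foot [511.18742738 125.50225779  88.58433956] plate y [0.0221733  0.01063076 0.99968752]
```

View pics/w5.png

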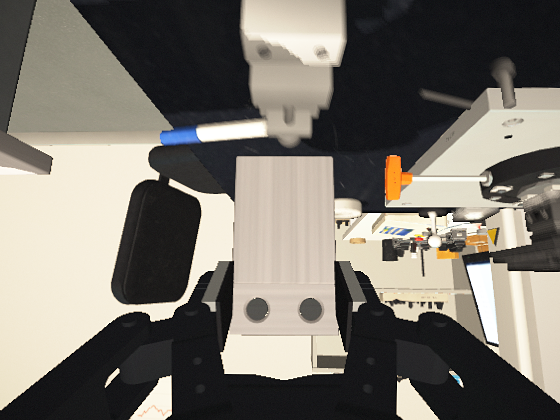

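The plate is still in place in the grip, and the vice is visible above it at (290,50). The arm was still settling (overshoot). I move slowly to a hover with the foot at about z = 60.

```bash
python3 - <<'E'
from h import *
R,t=target((515.9,124.2,13.7+50),F=(50.15,.35,200.8));rel(R,t,0)
E
```

```text
row [0.0187, 0.0024, 0.0138] [-0.51, 0.67, 1.14] tcp [523.  272.1 208.3]
```

>>> {"api": "carry_out", "payload": {"targets": [[0.004,0.001,0.003,-0.2,0.2,0.4],[0.009,0.0015,0.007,-0.4,0.4,0.8],[0.014,0.002,0.01,-0.5,0.7,1.1],[0.017,0.0024,0.0125,-0.5,0.7,1.1],[0.0187,0.0024,0.0138,-0.5,0.7,1.1],[0.0187,0.0024,0.0138,-0.5,0.7,1.1],[0.0187,0.0024,0.0138,-0.5,0.7,1.1],[0.0187,0.0024,0.0138,-0.5,0.7,1.1]]}}

```text
t: 8.45
tool_pos: [523.1, 272.1, 209.1]
eef_rot: [0.629, 0.598, -0.36, 0.343]
contact_force: [-0.2, 0.0, -2.2]
grip_width: 46.0
```

```bash
python3 - <<'E'
from held import *
im=grab('wrist');pickle.dump(im,open('w6.pkl','wb'));s=im['s'];print(s['t'],s['tool_pos'],s['qvel'].round(3),s['contact_force'])
F,n=held(im)
R,t=target((515.9,124.2,13.7+50),F=(50.15,.35,200.8));rel(R,t,0)
# vice jaws in this view
g=cv2.cvtColor(im['frame'],cv2.COLOR_RGB2GRAY)
m=(g>100).astype(np.uint8);m[150:]=0
uv=np.argwhere(m)[:,::-1];D=depthpts(im,uv);k=(np.abs(D[:,2]-40)<4)&(np.abs(D[:,0]-515)<45)&(D[:,1]>20)&(D[:,1]<180)
mm=np.zeros_like(m);mm[uv[k,1],uv[k,0]]=1
nn,l,st,c=cv2.connectedComponentsWithStats(mm)
for i in range(1,nn):
    if st[i,4]>60: p=np.argwhere(l==i)[:,::-1];q=onz(im,p,40);print(c[i].round(),st[i],cv2.minAreaRect(q[:,:2].astype(np.float32)),np.median(depthpts(im,p)[:,2]))
E
```

```text
8.45 [523.1332246  272.05844737 209.07022705] [ 0.002  0.009 -0.001  0.001 -0.001  0.001] [-0.23076048  0.04533639 -2.24176213]
inl 0.98 rms 0.58 lean 30.04 roll -0.15
width 47.1 yaw [-1.52 -0.09]
foot tool [ 50.53   0.54 201.26] bore dist 24.0 foot-bore 73.4
foot world [516.2 124.1  63.7] n world [0.048 0.999 0.006]
row [0.0005, -0.0001, 0.0003] [0.01, -0.06, -0.01] tcp [523.  272.1 208.3]
[285.  90.] [ 231   73  109   34 3226] ((517.7069702148438, 149.0965576171875), (25.833263397216797, 47.61640167236328), 87.10475158691406) 40.22000327184666
[284. 132.] [ 242  120   85   24 1868] ((515.499267578125, 107.95010375976562), (28.702808380126953, 47.52866744995117), 86.97850036621094) 40.07718844597439
```

Both views agree on the jaws to within 2 mm and the plate is square. Now I lower it into the gap.

```bash
python3 - <<'E'
from h import *
for z in(63,45,19):
    R,t=target((516.2,125,z),F=(50.3,.4,201));rel(R,t,0)
E
```

```text
row [0.0013, 0.0002, -0.0003] [0.01, -0.06, -0.01] tcp [523.3 273.  207.8]
row [0.0168, 0.0002, 0.0088] [0.01, -0.06, -0.01] tcp [523.3 273.  189.8]
row [0.0393, 0.0001, 0.022] [0.01, -0.06, -0.01] tcp [523.3 273.  163.8]
```

>>> {"api": "carry_out", "payload": {"targets": [[0.0025,0.0002,0.0003,0,0,0],[0.009,0.0002,0.004,0,0,0],[0.0168,0.0002,0.0088,0,0,0],[0.023,0.0002,0.0124,0,0,0],[0.029,0.0002,0.016,0,0,0],[0.034,0.0001,0.0188,0,0,0],[0.038,0.0001,0.0212,0,0,0],[0.0393,0.0001,0.022,0,0,0]]}}

```text
t: 9.3
tool_pos: [523.1, 272.9, 163.0]
eef_rot: [0.629, 0.598, -0.361, 0.343]
contact_force: [-0.6, 0.3, -1.5]
grip_width: 45.7
```

```bash
python3 - <<'E'
from held import *
im=grab('wrist');s=im['s'];print(s['tool_pos'],s['contact_force'],s['wrist_torque'],s['grip_width'])
held(im)
for z in(13.7,):
    R,t=target((516.2,125,z),F=(50.3,.4,201));rel(R,t,0)
E
```

```text
[523.0818146  272.90270301 163.00943996] [-0.57567091  0.28497421 -1.48260981] [ 1.15016678 -0.04301243  0.00323811] 45.74477395213027
inl 0.7 rms 0.58 lean 30.06 roll -0.29
width 49.8 yaw [-5.32 11.3 ]
foot tool [ 51.07   0.48 201.61] bore dist 24.0 foot-bore 74.1
foot world [515.9 124.8  17.1] n world [0.045 0.999 0.005]
row [0.004, 0.0002, 0.0022] [-0.02, -0.03, 0.03] tcp [523.3 273.  158.5]
```

>>> {"api": "carry_out", "payload": {"targets": [[0.0008,0,0.0005,0,0,0],[0.0015,0,0.0009,0,0,0],[0.0022,0,0.0013,0,0,0],[0.0029,0,0.0017,0,0,0],[0.0036,0,0.0021,0,0,0],[0.0036,0,0.0021,0,0,0],[0.0036,0,0.0021,0,0,0],[0.0036,0,0.0021,0,0,0]]}}

```text
t: 10.15
tool_pos: [523.2, 273.0, 159.5]
eef_rot: [0.628, 0.598, -0.361, 0.343]
contact_force: [-1.2, 1.0, 2.0]
grip_width: 46.1
```

```bash
python3 - <<'E'
from h import *
s=ctrl.sense();R=Ro.from_quat(s['eef_rot']).as_matrix();print(s['tool_pos'],s['contact_force'],s['wrist_torque'],'foot',s['tool_pos']+R@[50.3,.4,201],'y',R@[-.8634,0,-.5045])
E
```

```text
[523.19284522 272.96285226 159.54675217] [-1.22284727  0.96462141  2.04263082] [ 0.57111605  0.10920853 -0.10413304] foot [516.12082612 125.0126086   14.66072128] y [ 3.40036350e-04 -3.61169903e-04  9.99989782e-01]
```

>>> {"api": "carry_out", "payload": {"targets": [[0.0005,0,0.0003,0,0,0],[0.0009,0,0.0005,0,0,0],[0.0013,0,0.0008,0,0,0],[0.0013,0,0.0008,0,0,0],[0.0013,0,0.0008,0,0,0],[0.0013,0,0.0008,0,0,0],[0.0013,0,0.0008,0,0,0],[0.0013,0,0.0008,0,0,0]]}}

```text
t: 10.95
tool_pos: [523.2, 273.0, 159.3]
eef_rot: [0.628, 0.598, -0.361, 0.343]
contact_force: [-1.3, 1.8, 6.9]
grip_width: 45.7
```

```bash
python3 - <<'E'
from h import *
s=ctrl.sense();R=Ro.from_quat(s['eef_rot']).as_matrix();print(s['tool_pos'],s['contact_force'],s['wrist_torque'],'foot',s['tool_pos']+R@[50.3,.4,201],'y',R@[-.8634,0,-.5045])
E
```

```text
[523.17381385 272.97952378 159.34642024] [-1.31693204  1.75121939  6.94785507] [-0.18075252  0.40767506 -0.34038846] foot [516.18467224 124.88606652  14.6027509 ] y [8.05630455e-04 5.79042641e-04 9.99989413e-01]
```

The foot is on the floor (7 N upward, z within 1 mm of nominal). Release.

>>> {"api": "carry_out", "payload": {"targets": [[0,0,0,0,0,0],[0,0,0,0,0,0],[0,0,0,0,0,0],[0,0,0,0,0,0],[0,0,0,0,0,0],[0,0,0,0,0,0],[0,0,0,0,0,0],[0,0,0,0,0,0]], "claw": 0.8}}

```text
t: 11.75
tool_pos: [523.2, 273.0, 159.3]
eef_rot: [0.628, 0.598, -0.361, 0.343]
contact_force: [0.1, -0.4, 0.3]
grip_width: 68.4
```

```bash
python3 - <<'E'
from held import *
im=grab('wrist');s=im['s'];print(s['tool_pos'],s['contact_force'],s['grip_width']);save(im,'pics/w7.png')
held(im)
E
```

```text
[523.17736148 272.99759336 159.30743491] [ 0.09959693 -0.42060371  0.28369712] 68.37184810559762
inl 0.65 rms 0.59 lean 30.44 roll -0.39
width 49.9 yaw [-9.79 11.55]
foot tool [ 50.68   0.73 200.58] bore dist 23.8 foot-bore 73.2
foot world [516.5 125.4  14.4] n world [ 0.042  0.999 -0.003]
```

View pics/w7.png

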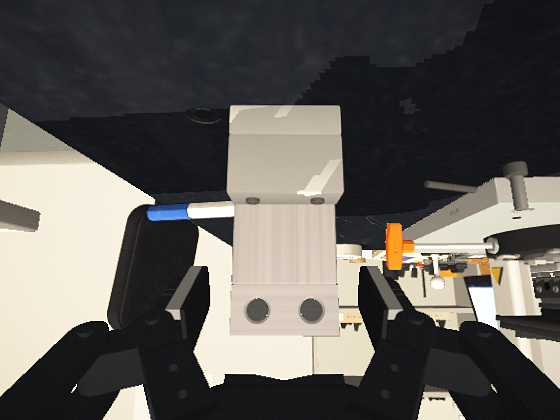

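The plate stands free between the jaws, bores at (257,310) and (311,310), square to the fixed jaw at (285,150). Back off along the tool axis, then rise.

>>> {"api": "carry_out", "payload": {"targets": [[0,0,-0.008,0,0,0],[0,0,-0.02,0,0,0],[0,0,-0.035,0,0,0],[0,0,-0.05,0,0,0],[0,0,-0.06,0,0,0],[-0.02,0,-0.075,0,0,0],[-0.05,0,-0.092,0,0,0],[-0.08,0,-0.11,0,0,0]]}}

```text
t: 12.6
tool_pos: [525.6, 328.1, 284.5]
eef_rot: [0.627, 0.598, -0.361, 0.343]
contact_force: [0.8, 0.4, 0.3]
grip_width: 68.4
```

```bash
python3 - <<'E'
from h import *
im=grab('top');g=cv2.cvtColor(im['frame'],cv2.COLOR_RGB2GRAY);save(im,'pics/t8.png')
s=ctrl.sense();print(s['tool_pos'],s['q'].round(2))
R=Rtool(-.0506,-.9987,0);rel(R,(515,60,330),0);rel(R,(515,150,330),0)
E
```

```text
[526.21657347 328.24727135 292.51705863] [ 0.61  0.78  0.63  2.22 -0.76  2.56]
row [-0.1683, 0.0016, 0.2125] [0.4, 59.57, 0.03] tcp [515.  60. 330.]
row [-0.1228, -0.0026, 0.135] [0.4, 59.57, 0.03] tcp [515. 150. 330.]
```

```bash
python3 - <<'E'
from h import *
from scipy.spatial.transform import Slerp
R=Rtool(-.0506,-.9987,30);t=np.array([513,66,180])-173*R[:,2];print(t)
s=ctrl.sense();R0=Ro.from_quat(s['eef_rot']);print(s['tool_pos'])
sl=Slerp([0,1],Ro.concatenate([R0,Ro.from_matrix(R)]))
for k in range(1,13):
    a=k/12;p=s['tool_pos']*(1-a)+t*a+np.array([0,0,40*np.sin(np.pi*a)])
    q=sl(a);sh=R0.inv().apply(p-s['tool_pos'])/1000;rv=(R0.inv()*q).as_rotvec(degrees=True)
    print([*sh.round(3).tolist(),*rv.round(1).tolist()],p.round(),(p+173*q.as_matrix()[:,2]).round())
E
```

```text
[508.62301695 -20.38918925 329.82239485]
[526.21657347 328.24727135 292.51705863]
[-0.026, -0.0, 0.018, 0.0, 7.5, 0.0] [525. 299. 306.] [519. 163. 200.]
[-0.052, -0.0, 0.037, 0.1, 14.9, 0.0] [523. 270. 319.] [518. 149. 196.]
[-0.077, -0.0, 0.056, 0.1, 22.4, 0.0] [522. 241. 330.] [517. 137. 192.]
[-0.1, -0.0, 0.076, 0.1, 29.9, 0.0] [520. 212. 340.] [517. 126. 189.]
[-0.12, -0.0, 0.098, 0.2, 37.3, 0.1] [519. 183. 347.] [516. 118. 187.]
[-0.139, -0.0, 0.121, 0.2, 44.8, 0.1] [517. 154. 351.] [516. 110. 184.]
[-0.155, -0.0, 0.145, 0.2, 52.3, 0.1] [516. 125. 353.] [515. 103. 181.]
[-0.169, -0.001, 0.171, 0.3, 59.7, 0.1] [514.  96. 352.] [515.  96. 179.]
[-0.181, -0.001, 0.197, 0.3, 67.2, 0.1] [513.  67. 349.] [514.  90. 177.]
[-0.191, -0.001, 0.225, 0.3, 74.6, 0.1] [512.  38. 344.] [514.  83. 177.]
[-0.2, -0.001, 0.253, 0.4, 82.1, 0.1] [510.   9. 337.] [514.  75. 177.]
[-0.209, -0.001, 0.282, 0.4, 89.6, 0.1] [509. -20. 330.] [513.  66. 180.]
```

>>> {"api": "carry_out", "payload": {"targets": [[-0.026,0,0.018,0,7.5,0],[-0.052,0,0.037,0,15,0],[-0.077,0,0.056,0,22.4,0],[-0.1,0,0.076,0,30,0],[-0.12,0,0.098,0.2,37.3,0],[-0.139,0,0.121,0.2,44.8,0],[-0.155,0,0.145,0.2,52.3,0],[-0.165,0,0.16,0.2,57,0]], "claw": 0, "squeeze": 40}}

```text
t: 13.45
tool_pos: [515.1, 105.3, 355.5]
eef_rot: [0.724, 0.689, -0.013, 0.016]
contact_force: [0.6, -0.6, -0.0]
grip_width: -0.4
```

```bash
python3 - <<'E'
from h import *
s=ctrl.sense();print(s['tool_pos'],s['q'].round(2))
R=Rtool(-.0506,-.9987,30);t=np.array([513.3,66,130])-173*R[:,2];rel(R,t,0)
E
```

```text
[515.07761458 105.33900951 355.52710069] [ 0.09  0.05 -0.    1.52 -0.04  1.71]
row [-0.1227, -0.0003, 0.0808] [0.31, 32.35, 0.11] tcp [508.9 -20.4 279.8]
```

>>> {"api": "carry_out", "payload": {"targets": [[-0.022,0,0.004,0,6.5,0],[-0.045,0,0.012,0,13,0],[-0.07,0,0.025,0.2,19.5,0],[-0.092,0,0.042,0.3,26,0.1],[-0.11,0,0.062,0.3,32.3,0.1],[-0.12,0,0.077,0.3,32.3,0.1],[-0.1227,0,0.0808,0.3,32.3,0.1],[-0.1227,0,0.0808,0.3,32.3,0.1]]}}

```text
t: 14.25
tool_pos: [509.1, -20.0, 279.4]
eef_rot: [0.7, 0.666, 0.187, -0.178]
contact_force: [-0.4, 1.4, 0.5]
grip_width: 0.1
```

```bash
python3 - <<'E'
from h import *
im=grab('wrist');s=im['s'];print(s['tool_pos'],s['q'].round(2),s['contact_force']);save(im,'pics/w9.png')
R0=Ro.from_quat(s['eef_rot']).as_matrix();print('tip',s['tool_pos']+173*R0[:,2])
R=Rtool(-.0506,-.9987,30)
for z in(60,25): rel(R,(513.3,66,z),173)
# jaw tops by depth
g=im['frame'];vv,uu=np.mgrid[0:420:1,0:560:1];uv=np.c_[uu.ravel(),vv.ravel()];uv=uv[im['z_map'].ravel()>0];D=depthpts(im,uv)
for zc,w in((40,3),(97.7,3)):
    k=(np.abs(D[:,2]-zc)<w)&(np.abs(D[:,0]-515)<35)&(D[:,1]>60)&(D[:,1]<170)
    m=np.zeros((420,560),np.uint8);m[uv[k,1],uv[k,0]]=1;n,l,st,c=cv2.connectedComponentsWithStats(m)
    for i in range(1,n):
        if st[i,4]>80:
            p=np.argwhere(l==i)[:,::-1];print(zc,c[i].round(),st[i,4],cv2.minAreaRect(onz(im,p,zc)[:,:2].astype(np.float32)))
E
```

```text
[509.11808055 -20.04826529 279.44927607] [-0.31  0.08 -0.16  1.48  0.5   1.28] [-0.38377536  1.40729292  0.52156917]
tip [513.26222935  66.09981667 129.48149951]
row [-0.0359, -0.0005, 0.0608] [-0.01, 0.09, 0.08] tcp [508.9 -20.4 209.8]
row [-0.0533, -0.0005, 0.0911] [-0.01, 0.09, 0.08] tcp [508.9 -20.4 174.8]
40 [281. 210.] 104 ((516.0405883789062, 118.6325454711914), (1.5937137603759766, 47.38193893432617), 87.08208465576172)
40 [283. 230.] 1794 ((515.0465087890625, 103.03357696533203), (21.735458374023438, 47.53096008300781), 87.08409118652344)
97.7 [283. 178.] 1874 ((516.1553344726562, 124.80530548095703), (15.38200855255127, 48.00940704345703), 87.07115936279297)
```

View pics/w9.png

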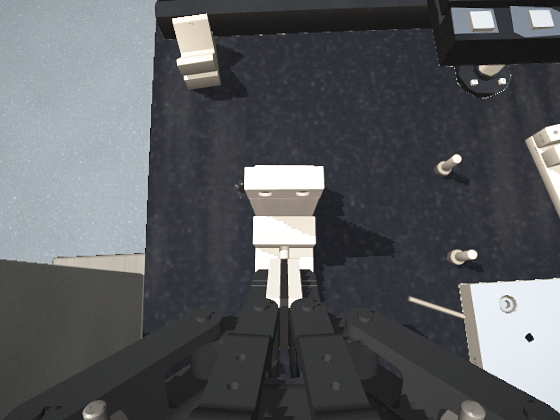

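The plate stands at (284,190) in the image (measured top centre 516,125) and the sliding jaw top is at (284,230), with its rear edge at y≈92. The closed fingers hover behind it. Descend.

>>> {"api": "carry_out", "payload": {"targets": [[-0.009,0,0.015,0,0,0],[-0.02,-0.0005,0.034,0,0,0],[-0.03,-0.0005,0.051,0,0,0],[-0.038,-0.0005,0.0645,0,0,0],[-0.044,-0.0005,0.075,0,0,0],[-0.049,-0.0005,0.0835,0,0,0],[-0.052,-0.0005,0.089,0,0,0],[-0.0533,-0.0005,0.0911,0,0,0]]}}

```text
t: 15.1
tool_pos: [509.0, -20.0, 174.7]
eef_rot: [0.7, 0.666, 0.187, -0.178]
contact_force: [0.4, -1.0, 0.5]
grip_width: 0.0
```

```bash
python3 - <<'E'
from h import *
s=ctrl.sense();print(s['contact_force'])
R0=Ro.from_quat(s['eef_rot']).as_matrix();print('tip',s['tool_pos']+173*R0[:,2])
R=Rtool(-.0506,-.9987,30)
for y in(80,92): rel(R,(513.3+.0506*(y-66),y,25),173)
E
```

```text
[ 0.40013973 -0.98191951  0.50177941]
tip [513.26737548  66.1002026   24.75345108]
row [0.0119, -0.0, 0.0067] [-0.03, 0.09, 0.1] tcp [509.6  -6.4 174.8]
row [0.0223, 0.0, 0.0127] [-0.03, 0.09, 0.1] tcp [510.2   5.6 174.8]
```

>>> {"api": "carry_out", "payload": {"targets": [[0.004,0,0.0022,0,0,0],[0.008,0,0.0045,0,0,0],[0.0105,0,0.006,0,0,0],[0.012,0,0.0068,0,0,0],[0.0135,0,0.0077,0,0,0],[0.015,0,0.0085,0,0,0],[0.0165,0,0.0094,0,0,0],[0.0175,0,0.0099,0,0,0]]}}

```text
t: 15.9
tool_pos: [510.0, -0.2, 175.0]
eef_rot: [0.7, 0.666, 0.187, -0.177]
contact_force: [0.2, -1.8, 0.8]
grip_width: -0.2
```

```bash
python3 - <<'E'
from h import *
s=ctrl.sense();print(s['contact_force'])
R0=Ro.from_quat(s['eef_rot']).as_matrix();print('tip',s['tool_pos']+173*R0[:,2])
E
```

```text
[ 0.20095436 -1.76806082  0.79697677]
tip [514.35974999  85.76817963  24.94179602]
```

>>> {"api": "carry_out", "payload": {"targets": [[0.0007,0,0.0004,0,0,0],[0.0014,0,0.0008,0,0,0],[0.0021,0,0.0012,0,0,0],[0.0028,0,0.0016,0,0,0],[0.0035,0,0.002,0,0,0],[0.0035,0,0.002,0,0,0],[0.0035,0,0.002,0,0,0],[0.0035,0,0.002,0,0,0]]}}

```text
t: 16.7
tool_pos: [510.2, 3.7, 175.0]
eef_rot: [0.7, 0.666, 0.187, -0.177]
contact_force: [-0.2, -2.3, 1.2]
grip_width: 0.0
```

```bash
python3 - <<'E'
from h import *
s=ctrl.sense();print(s['contact_force'])
R0=Ro.from_quat(s['eef_rot']).as_matrix();print('tip',s['tool_pos']+173*R0[:,2])
E
```

```text
[-0.20934238 -2.29948133  1.18311398]
tip [514.57927179  89.68826454  24.91055311]
```

>>> {"api": "carry_out", "payload": {"targets": [[0.0005,0,0.0003,0,0,0],[0.001,0,0.0006,0,0,0],[0.0015,0,0.0009,0,0,0],[0.002,0,0.0012,0,0,0],[0.0025,0,0.0014,0,0,0],[0.0025,0,0.0014,0,0,0],[0.0025,0,0.0014,0,0,0],[0.0025,0,0.0014,0,0,0]]}}

```text
t: 17.5
tool_pos: [510.4, 6.4, 175.1]
eef_rot: [0.7, 0.666, 0.186, -0.177]
contact_force: [-1.5, -4.6, 2.4]
grip_width: -0.1
```

```bash
python3 - <<'E'
from h import *
s=ctrl.sense();print(s['contact_force'])
R0=Ro.from_quat(s['eef_rot']).as_matrix();print('tip',s['tool_pos']+173*R0[:,2])
E
```

```text
[-1.49783842 -4.63751075  2.3918109 ]
tip [514.71552966  92.17557891  24.90100382]
```

>>> {"api": "carry_out", "payload": {"targets": [[0.0004,0,0.0002,0,0,0],[0.0008,0,0.0005,0,0,0],[0.0012,0,0.0007,0,0,0],[0.0016,0,0.0009,0,0,0],[0.002,0,0.0011,0,0,0],[0.002,0,0.0011,0,0,0],[0.002,0,0.0011,0,0,0],[0.002,0,0.0011,0,0,0]]}}

```text
t: 18.3
tool_pos: [510.5, 7.2, 175.5]
eef_rot: [0.701, 0.666, 0.185, -0.175]
contact_force: [-3.3, -10.2, 4.8]
grip_width: 0.1
```

```bash
python3 - <<'E'
from h import *
im=grab('wrist');s=im['s'];print(s['contact_force'])
R0=Ro.from_quat(s['eef_rot']).as_matrix();print('tip',s['tool_pos']+173*R0[:,2])
vv,uu=np.mgrid[0:420:1,0:560:1];uv=np.c_[uu.ravel(),vv.ravel()];uv=uv[im['z_map'].ravel()>0];D=depthpts(im,uv)
for zc,w in((40,3),(97.7,3)):
    k=(np.abs(D[:,2]-zc)<w)&(np.abs(D[:,0]-515)<35)&(D[:,1]>60)&(D[:,1]<170)
    m=np.zeros((420,560),np.uint8);m[uv[k,1],uv[k,0]]=1;n,l,st,c=cv2.connectedComponentsWithStats(m)
    for i in range(1,n):
        if st[i,4]>80:
            p=np.argwhere(l==i)[:,::-1];print(zc,c[i].round(),st[i,4],cv2.minAreaRect(onz(im,p,zc)[:,:2].astype(np.float32)))
E
```

```text
[ -3.31973561 -10.19946566   4.81179786]
tip [514.80836922  92.30381312  24.89654267]
40 [283. 232.] 5428 ((515.7034912109375, 111.13308715820312), (23.012704849243164, 47.889957427978516), 87.09748077392578)
40 [284. 265.] 216 ((515.2638549804688, 95.9520263671875), (3.893049955368042, 12.688433647155762), 87.09774780273438)
40 [260. 276.] 119 ((504.6238098144531, 91.7718276977539), (3.8394744396209717, 6.507900238037109), 87.67327117919922)
40 [307. 276.] 113 ((525.4169311523438, 90.70082092285156), (3.8431804180145264, 6.5164794921875), 87.05313873291016)
97.7 [282. 141.] 8423 ((516.5719604492188, 128.1675262451172), (15.783772468566895, 48.480224609375), 87.06739044189453)
97.7 [284. 366.] 2658 ((514.0133056640625, 66.3851318359375), (13.546113014221191, 35.283077239990234), 87.12323760986328)
```

There is a firm stop: 10 N with the tip no longer moving. The plate is at y≈128.2 (seat 127.9) and the jaw moved 8 mm. Back off straight, then up.

>>> {"api": "carry_out", "payload": {"targets": [[-0.003,0,-0.0017,0,0,0],[-0.008,0,-0.0045,0,0,0],[-0.014,0,-0.008,0,0,0],[-0.018,0,-0.01,0,0,0],[-0.018,0,-0.013,0,0,0],[-0.016,0,-0.035,0,0,0],[-0.01,0,-0.065,0,0,0],[-0.005,0,-0.1,0,0,0]]}}

```text
t: 19.15
tool_pos: [507.1, -46.1, 260.0]
eef_rot: [0.701, 0.666, 0.184, -0.177]
contact_force: [0.7, -0.2, 0.6]
grip_width: -0.1
```

>>> {"api": "carry_out", "payload": {"targets": [[0,0,-0.02,0,0,0],[0,0,-0.04,0,0,0],[0,0,-0.05,0,0,0],[0,0,-0.05,0,0,0],[0,0,-0.05,0,0,0],[0,0,-0.05,0,0,0],[0,0,-0.05,0,0,0],[0,0,-0.05,0,0,0]]}}

```text
t: 19.95
tool_pos: [505.7, -70.3, 302.6]
eef_rot: [0.701, 0.666, 0.184, -0.178]
contact_force: [0.2, -0.5, -0.1]
grip_width: -0.3
```

```bash
python3 - <<'E'
from h import *
im=grab('wrist');s=im['s'];print(s['tool_pos'],s['contact_force'],s['qvel'].round(3));save(im,'pics/w10.png')
vv,uu=np.mgrid[0:420:1,0:560:1];uv=np.c_[uu.ravel(),vv.ravel()];uv=uv[im['z_map'].ravel()>0];D=depthpts(im,uv)
for zc,w in((40,3),(97.7,3)):
    k=(np.abs(D[:,2]-zc)<w)&(np.abs(D[:,0]-515)<35)&(D[:,1]>60)&(D[:,1]<170)
    m=np.zeros((420,560),np.uint8);m[uv[k,1],uv[k,0]]=1;n,l,st,c=cv2.connectedComponentsWithStats(m)
    for i in range(1,n):
        if st[i,4]>80:
            p=np.argwhere(l==i)[:,::-1];print(zc,c[i].round(),st[i,4],cv2.minAreaRect(onz(im,p,zc)[:,:2].astype(np.float32)))
# plate face tilt: points on the -y face
k=(D[:,2]>46)&(D[:,2]<92)&(np.abs(D[:,0]-516)<20)&(D[:,1]>105)&(D[:,1]<135);P=D[k];A=np.c_[P[:,[0,2]],np.ones(len(P))]
c=np.linalg.lstsq(A,P[:,1],rcond=None)[0];r=P[:,1]-A@c;kk=np.abs(r)<2;c=np.linalg.lstsq(A[kk],P[kk,1],rcond=None)[0];print('face slope dy/dx,dy/dz',c[:2].round(4),'y@z69',c@[516,69,1],kk.sum())
E
```

```text
[505.71575039 -70.31119402 302.5986486 ] [ 0.2266913  -0.5268807  -0.06635096] [-0.001 -0.001  0.006  0.     0.001 -0.001]
40 [286. 167.] 1441 ((515.7513427734375, 111.11672973632812), (24.845355987548828, 48.07500076293945), 87.11482238769531)
97.7 [286. 116.] 1365 ((516.4039916992188, 127.89946746826172), (15.6766357421875, 48.03652572631836), 87.04952239990234)
face slope dy/dx,dy/dz [-0.053   0.0127] y@z69 121.86717146828904 1254
```

View pics/w10.png

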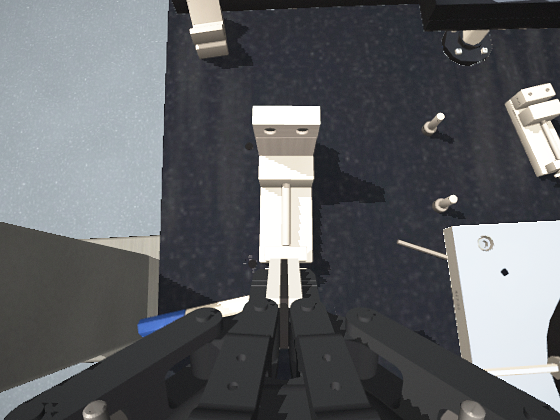

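The plate stands at (286,130) with the sliding jaw (286,167) against it, and the bystanders are in place. Hand in.

```bash
python3 - <<'E'
from cell import ctrl
print(ctrl.job_done())
E
```

```text
the job is handed in; nothing more can be done
None
```

The plate now stands upright on its undrilled edge in the larger vice, bored end up, with the sliding jaw pushed against it. I handed the job in at about 20 s; it gave no verdict.

I gripped the plate by its sides near the bores and swung it upright. Then I lowered it into the gap until the floor pushed back with about 7 N and let it go. With closed fingers behind the sliding jaw, I pushed until it stopped at about 10 N, then backed off clear of everything.

**Last checks, from the wrist camera after backing off:**
- **Upright:** the plate leans about 0.013 rad.
- **Square to the jaws:** plate and jaws are turned by the same angle within about 0.1°.
- **Against the fixed jaw:** the middle of the plate's top is at y = 127.9 mm, the same as my estimate of the seat. Across the jaws it is well within 1 mm of mid-width.
- **Sliding jaw:** it moved about 7–8 mm, and any remaining gap to the plate measures about 1 mm, which is within the camera's error.
- **Bystanders:** the arm went nowhere near them. The cap screws and vee block look unmoved in the last picture. The ring gauge was out of view, so I did not check it at the end.

**Disagreements:**
- **Jaw position:** the two wrist views of the vice differed by 1–2 mm along the bed, so I aimed between them.
- **Floor height:** contact came at 14.6 mm instead of the nominal 13.7 mm, within calibration.
- **Overshoot:** after the fast swing the arm briefly overshot by about 14 mm, well clear of the vice. It had settled before I lowered the plate.

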